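# Raking-light set-up for an engraved plaque

## Task

Set up the engraved slate plaque for a raking-light photograph: swing the lamp arm down on the control-box side until it stands 30 degrees above the board, and put the control box's dimmer lever at half, standing straight up. Gently lay the plaque (the tapered slate with a hole) face up on the cross at the middle of the board, its length along the centre line that runs to the protractor and its holed end towards the protractor, and lay the photo scale parallel to it, level with its middle, on the side away from the lamp with about 3 cm of bare board between them. Leave all the other finds and tools where they are.

Things in the scene. Friction and masses are not known exactly. Their poses are not given: they have to be found in the camera images.
- rig: Raking-light board, fixed: grey copy board 240 (x) by 260 (y) mm, face 22 mm above the bench, dark centre lines crossing at its middle. Origin at bench level under the cross; x runs to the pale half-round protractor standing at the far edge (x = 132 mm, radius 92 mm, ticks every 5 degrees, longer every 10, longest every 30); y points to the control-box side.
- board_centre (a point): The cross of the two centre lines on the board's face (rig x = 0, y = 0, z = 22 mm). Axes as the rig's.
- lamp_arm (a joint): Angle (rad) of the lamp arm above the board about a line parallel to rig x at rig y = 0, z = 30 mm: 0 level on the +y side, 1.571 straight up, more leans to -y; stops 0 and 2.6. Starts at 1.0 to 2.2, stays where left, takes 2 to 8 N at the grip. The white lamp head on it, 200 mm from that line, spans rig x = -60 to 70 mm, section about 34 by 34 mm.
- lamp_grip (a point): Middle of the grey rubber grip on the near end of the lamp head's tube: round, 15 mm in diameter, parallel to rig x, from rig x = -78 to -150 mm. At arm angle a it lies at rig (-115, 200 cos a, 30 + 200 sin a) mm. Pinch from above, fingers closing along rig y; it turns between the fingers.
- control_box: Lamp control box, fixed to the bench, painted grey: 120 (x) by 80 (y) mm, top 50 mm above the bench. Origin under its middle. The dimmer lever stands in a slot along x in its top, with tick marks beside it (long ones at the ends and the middle).
- dimmer (a joint): Angle (rad) of the dimmer lever: 0 = off, leaning 0.6 rad to the box's -x (towards the robot); 0.6 = half, straight up; 1.2 = full, leaning 0.6 rad to +x. Stays where it is left; about 2 N at the grip moves it. It starts between 0 and 0.3.
- dimmer_grip (a point): Middle of the lever's T-grip: a pale plastic bar 13 mm in diameter and 40 mm long, parallel to the box's y, 68 mm from the lever's pivot; the pivot lies at (0, 0, 40 mm) of the box. At joint angle a it lies at box (68 sin(a - 0.6), 0, 40 + 68 cos(a - 0.6)) mm.
- tray: Shallow grey finds tray, fixed to the bench, 260 by 260 mm, walls 4 mm thick and 30 mm high, lined with white foam whose top is 14 mm above the bench. The plaque, photo scale, whetstone and sherd lie on the foam in four places about 120 mm apart, in any order.
- plaque: The engraved plaque: flat dark slate 84 mm long and 10 mm thick, tapering from 52 mm wide at its broad end (x = -42 mm) to 38 mm near its holed end (x = +38 mm), about 45 mm at its middle; rows of hatched triangles are scratched on its face. About 0.1 kg. Origin at the middle of its underside, x towards the holed end, z up out of the engraved face.
- plaque_hole (a point): Centre of the plaque's small round hole on its face, 32 mm along x from its middle.
- scale_bar: The photo scale: a flat bar 110 (x) by 20 (y) by 8 (z) mm, white with a black chequer of 10 mm squares. About 45 g. Origin at the middle of its underside; either end may come first.
- whetstone: Bystander in the tray: plain slate bar, no hole, 72 by 24 by 14 mm. Origin at the middle of its underside.
- sherd: Bystander in the tray: six-sided fired-clay sherd, about 49 by 41 by 8 mm. Origin under its middle.
- dish: Bystander: open glass dish 90 mm across, 16 mm high, on the bench beyond the tray. Origin under its middle.
- whorl: Bystander in the dish: clay spindle whorl, a ring 34 mm across, 13 mm high. Origin under its middle.
- jar: Bystander: clear screw-top jar 54 mm across, 75 mm high, left, nearer the robot than the control box. Origin under its middle.
- loupe: Bystander: small black hand loupe, 40 mm across (46 at its band), 22 mm high, at the near edge of the board. Origin under its middle.
- calipers: Bystander: sliding calipers lying between the robot and the board, 190 mm long, 11 mm high. Origin near the middle of the beam, on the bench.
- brush_pot: Bystander: clear pot of brushes, 74 mm across at the rim, 85 mm high (brushes to about 180), beyond the control box. Origin under its middle.
There are look-alikes about, which are no part of the job. What is shaped like the plaque but pink or turquoise is not meant. Several things have the shape of the scale_bar; the one meant has the colours described above.

How it is judged:
At the end, for the whole second after the job is handed in: Lamp arm 30 +-5 deg, dimmer 0.6 +-0.14 rad. Plaque flat on the board, face up, within 20 mm of the cross in x and y, within 10 deg of line, hole towards protractor. Scale flat, 50-90 mm to its -y side, level within 30 mm, parallel within 10 deg. All released, at rest (value of joint lamp_arm between 0.437 and 0.611 rad and value of joint dimmer between 0.46 and 0.74 rad and x of plaque in the frame of board_centre between -0.02 and 0.02 m and y of plaque in the frame of board_centre between -0.02 and 0.02 m and z of plaque in the frame of board_centre between -0.003 and 0.004 m and angle between each of plaque, scale_bar's own z axis and vertical below 0.08 rad and angle between the x axis of plaque and the x axis of rig, either way round below 0.17 rad and x of plaque_hole in the frame of board_centre above 0.005 m and x of scale_bar in the frame of plaque between -0.03 and 0.03 m and y of scale_bar in the frame of plaque between -0.09 and -0.05 m and z of scale_bar in the frame of board_centre between -0.003 and 0.004 m and angle between the x axis of scale_bar and the x axis of plaque, either way round below 0.17 rad and linear speed of each of plaque, scale_bar below 0.02 m/s and velocity of joint lamp_arm between -0.05 and 0.05 rad/s); the robot touches nothing.
It fails at once if the plaque is dropped: out of the fingers it falls faster than 0.6 m/s (about 2 cm) (linear speed of plaque above 0.6 m/s and contact force between the fingers and plaque below 0.1 N).
It fails at once if a bystander (whetstone, sherd, dish, whorl, jar, loupe, calipers or brush pot) is moved by more than 30 mm (distance of any of whetstone, sherd, dish, whorl, jar, loupe, calipers, brush_pot from where it was at the start of the episode above 0.03 m).
It fails at once if the jar or the brush pot is tipped over (angle between any of jar, brush_pot's own z axis and vertical above 0.5 rad).
It also fails if it takes over 72 s, if anything falls off the work surface, if the arm or the gripper's body presses on something with over 40 N, if the wrist force passes 120 N, or if a joint passes its speed limit or range.

## Robot

A 6-joint arm with a two-finger parallel gripper is mounted at the origin on the work surface. World frame = base frame: x ahead of the robot, y to its left, z up, the work surface at z = 0. Lengths are in m, angles in rad, forces in N, time in s.
With the tool pointing down it reaches from about 0.325 to 0.85 m from the base axis. Payload 4.4 kg.
Tool frame: the origin (TCP) lies midway between the tips of the shut fingers; the grasp point (between the pads) lies 19 mm behind it; z points along the fingers, y is the direction in which the jaws open and shut (so a half turn about z gives the same grasp; the last joint's range is limited). The gripper opens to 94 mm and grips with 3 to 60 N. Pads are 16 mm wide; open, the fingers measure 119 mm over their backs; the gripper's body (75 mm by 177 mm) begins 78 mm behind the grasp point.
Start: joints at [-1.365, 0.207, 1.542, -0, 1.393, -0.15], TCP at [0.2, -0.539, 0.205] pointing down, gripper open.
Joint ranges: [-2.73, 2.73], [-0.86, 2.22], [0.23, 2.46], [-1.11, 4.25], [0.08, 2.63], [-2.82, 2.82]. Speed limits (rad/s): [2.79, 2.79, 3.14, 3.14, 3.14, 3.14].

## Interface

Orientations are given as a rotation vector (axis times angle).
In Python, from cell import ctrl gives the robot as it stands. Calls block until the motion is done:
- ctrl.move_to(position, orientation): joint-space move of the TCP to a pose.
- ctrl.movel(position, frame=None, vel=0.15, until_force=None): straight line of the TCP; frame=None keeps the orientation; vel is the mean speed in m/s. With until_force (N) it stops when the force on the tool has changed by that much, and returns True; else False.
- ctrl.set_joints(angles): joint-space move.
- ctrl.grip(opening, squeeze=None): finger opening in m; squeeze is the grip in N (None keeps the last); returns when the fingers have stopped.
- ctrl.sleep(seconds).
- ctrl.inverse_kinematics(position, orientation): joint angles nearest the present ones, or None.
- ctrl.state(): the state.
- ctrl.snapshot(name): name is "scene" or "top" or "wrist"; returns (picture, depth): 400x640x3 uint8, red, green, blue; 400x640 float32, m along the optical axis (not along the pixel's ray), 0 where there is no reading.
- ctrl.camera_model(name): a dict with "fov_y" (degrees; the focal length in pixels is half the picture's height over the tangent of half this angle, whatever the lens; pixels are square), "cx", "cy" (the principal point, pixels), "cam_to_world" (4x4, takes a point from camera to world coordinates); the wrist camera has in their place "mount" (4x4, takes a point from camera to tool coordinates, whose origin is the TCP and whose axes are the flange's). Camera axes: x right, y up, looking along -z (the intrinsics and any distortion apply to the point x, -y, -z); pixel columns grow to the right and rows downward; lengths in m; the calibration is good to about 2 mm. A picture is of the moment at which its call begins: read the wrist's pose just before it. camera_model takes no time and is no camera call.
A pose or a line that the arm cannot do raises ctrl.PlanningError and nothing moves.
- ctrl.finish_job(): hands the job in, once; it reports no verdict.
The state is a dict: "t": time; "joint_pos": joint angles; "qvel": joint speeds; "tau": joint torques, N m; "ee_pos": TCP position; "eef_rot": TCP orientation; "force": force on the tool from outside, world axes, zero at the start; "ft_torque": the same for the moment, N m; "gripper_width": finger opening in m.
Only numpy, scipy, OpenCV 4.12 (cv2) and the standard library are available. Lean on these libraries where they do the work, as an engineer would, in place of code of your own. Each camera call takes 0.05 s, during which the arm holds its last target.

## Working session

There is one attempt and no reset: what is moved stays moved. The work goes in short steps, each a Python script; the robot and the scene stay as the last script left them, time stands still between calls to the robot, and variables do not carry over. Pictures are saved under pics/ and viewed, and the job is handed in when it is done.

```bash
mkdir -p pics; ls
cat > h.py <<'E'
import numpy as np, cv2
from cell import ctrl
def snap(n,f):
    p,d=ctrl.snapshot(n); cv2.imwrite('pics/%s.png'%f,p[:,:,::-1]); np.savez('pics/%s.npz'%f,p=p,d=d); return p,d
E
python3 - <<'E'
from h import *
for n in ('scene','top'):
    snap(n,n+'0'); print(n,ctrl.camera_model(n))
print(ctrl.camera_model('wrist')); print(ctrl.state())
E
```

```text
pics
scene {'fov_y': 54.3281356089973, 'cx': 316.0414684672337, 'cy': 197.77635257587121, 'cam_to_world': array([[-0.87592919, -0.41010097,  0.25409692,  0.8051805 ],
       [ 0.48241999, -0.7398    ,  0.46900631,  0.46165596],
       [-0.00435904,  0.53339775,  0.84585332,  1.06341448],
       [ 0.        ,  0.        ,  0.        ,  1.        ]])}
top {'fov_y': 48.7778762528166, 'cx': 330.634947485437, 'cy': 201.27461667317888, 'cam_to_world': array([[-0.01400278,  0.99408009, -0.10774363,  0.38934278],
       [-0.99988847, -0.0144806 , -0.00365373, -0.0778096 ],
       [-0.00519229,  0.10768045,  0.994172  ,  1.31391397],
       [ 0.        ,  0.        ,  0.        ,  1.        ]])}
{'fov_y': 61.0377480932612, 'cx': 317.05094052243794, 'cy': 199.15193463501893, 'mount': array([[-2.37842969e-04,  9.58967720e-01,  2.83515176e-01,
         8.38323094e-02],
       [ 9.99999965e-01,  1.94971941e-04,  1.79430123e-04,
         8.39127718e-06],
       [ 1.16790191e-04,  2.83515209e-01, -9.58967733e-01,
        -1.78044265e-01],
       [ 0.00000000e+00,  0.00000000e+00,  0.00000000e+00,
         1.00000000e+00]])}
{'t': 0.1, 'joint_pos': array([-1.36549782e+00,  2.07337956e-01,  1.54278818e+00, -1.31583008e-05,
        1.39350050e+00, -1.50501763e-01]), 'qvel': array([ 0.00058059, -0.00051593, -0.00330199, -0.00219348,  0.0012465 ,
       -0.0007968 ]), 'tau': array([-6.82333575e-04, -3.71869683e+01, -2.82294363e+01,  7.00666266e-02,
        3.11992457e-02, -4.91145488e-05]), 'ee_pos': array([ 0.20013125, -0.53827762,  0.20441599]), 'eef_rot': array([-3.09000892e+00, -5.55590276e-01,  1.07790033e-04]), 'force': array([-0.11681989,  0.17136925, -0.00692409]), 'ft_torque': array([0.00219437, 0.01538155, 0.03113366]), 'gripper_width': 0.0935697052589469}
```

View pics/scene0.png

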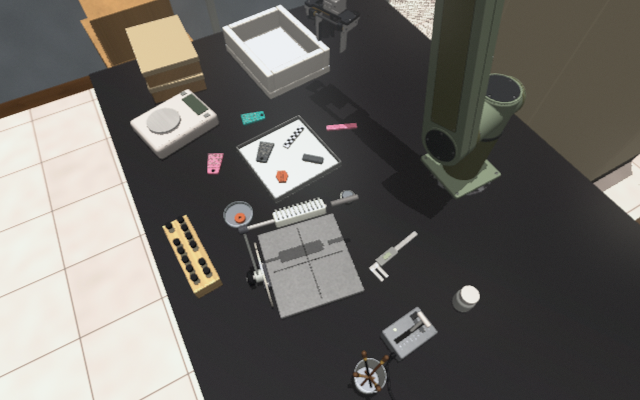

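View pics/top0.png

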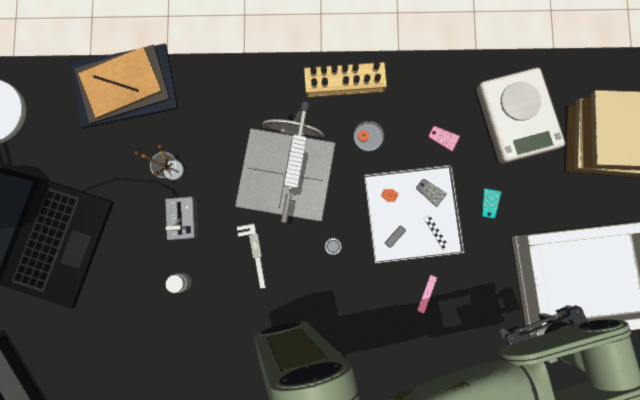

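The top view shows two things that could be the plaque besides the right one: dark grey with a hole in the tray at (431,190), against pink (443,138) and turquoise (491,203) outside it. The whetstone, at (396,237), has no hole. For the scale, the black/white chequer in the tray is at (436,233), and a pink bar is at (427,294). I choose the dark holed slate and the chequer bar, and check them in a crop.

```bash
cat >> h.py <<'E'
def ray(cm,u,v,T=None):
    f=200/np.tan(np.radians(cm['fov_y'])/2)
    u=np.asarray(u,float);v=np.asarray(v,float)
    d=np.stack([(u-cm['cx'])/f,-(v-cm['cy'])/f,-np.ones_like(u)],-1)
    T=cm['cam_to_world'] if T is None else T
    return T[:3,3], d@T[:3,:3].T
def onplane(cm,u,v,z,T=None):
    o,d=ray(cm,u,v,T); return o+d*((z-o[2])/d[...,2])[...,None]
def depthpt(cm,u,v,D,T=None):
    o,d=ray(cm,u,v,T); return o+d*np.asarray(D)[...,None]
def wristT(st,cm):
    T=np.eye(4); T[:3,:3]=cv2.Rodrigues(np.asarray(st['eef_rot'],float))[0]; T[:3,3]=st['ee_pos']; return T@cm['mount']
def down(yaw):
    # tool z down; tool y axis (jaw) direction = angle yaw+90 ; tool x at angle yaw in world
    c,s=np.cos(yaw),np.sin(yaw)
    R=np.array([[c,s,0],[s,-c,0],[0,0,-1.]])
    return cv2.Rodrigues(R)[0].ravel()
E
python3 - <<'E'
from h import *
cm=ctrl.camera_model('top'); z=np.load('pics/top0.npz'); p,D=z['p'],z['d']
pts=dict(plq=(431,190),scale=(436,233),whet=(396,237),sherd=(389,195),boardTL=(250,129),boardTR=(335,138),boardBR=(322,221),boardBL=(237,209),box=(180,219),lever=(174,228),jar=(176,284),pot=(165,167),head=(296,155),grip=(287,208),dish=(368,136),loupe=(333,246),cal=(255,255),bench=(330,290))
for k,(u,v) in pts.items():
    d=D[v,u]; print(k,d,np.round(depthpt(cm,u,v,d),3))
c=p[160:270,360:470]; c=cv2.resize(c,None,fx=5,fy=5,interpolation=cv2.INTER_CUBIC); cv2.imwrite('pics/crop1.png',c[:,:,::-1])
c=p[80:240,220:350]; cv2.imwrite('pics/crop2.png',cv2.resize(c,None,fx=4,fy=3.7)[:,:,::-1])
E
```

```text
plq 1.3052872 [ 0.559 -0.37   0.018]
scale 1.2899343 [ 0.432 -0.38   0.02 ]
whet 1.2811947 [ 0.422 -0.261  0.028]
sherd 1.3039867 [ 0.546 -0.246  0.019]
boardTL 1.3250297 [0.751 0.166 0.021]
boardTR 1.3426906 [ 0.725 -0.089 -0.   ]
boardBR 1.3148963 [ 0.473 -0.046  0.   ]
boardBL 1.324904 [ 0.513  0.209 -0.004]
box 1.2663133 [0.481 0.36  0.052]
lever 1.2095412 [0.453 0.357 0.106]
jar 1.2279156 [0.299 0.36  0.071]
pot 1.2557807 [0.628 0.397 0.078]
head 1.0888773 [0.621 0.01  0.244]
grip 1.0877016 [0.492 0.034 0.231]
dish 1.3246142 [ 0.725 -0.188  0.018]
loupe 1.283331 [ 0.398 -0.078  0.024]
cal 1.299116 [0.375 0.152 0.006]
bench 1.3012792 [ 0.269 -0.067 -0.008]
```

View pics/crop1.png

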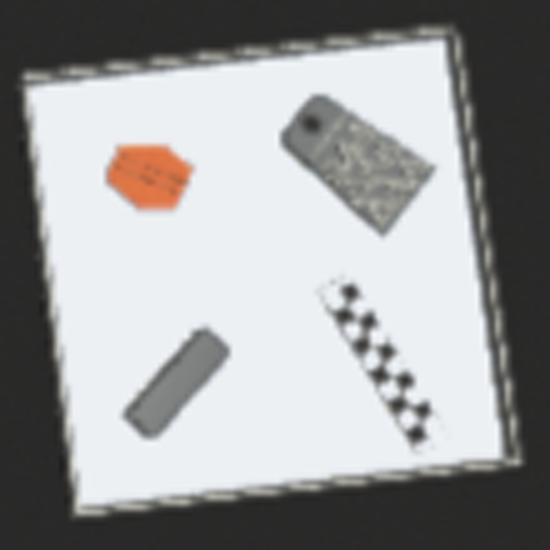

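View pics/crop2.png

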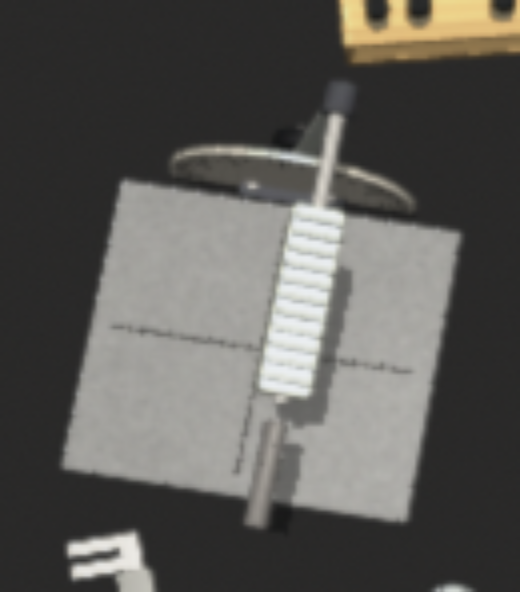

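The crop confirms it: the plaque lies face up at crop (360,165) with its hole at (312,123), and the chequer scale is at (385,365). The whetstone is plain and the sherd is orange. Next I fit the board frame, control box and lever from the top view, then take a wrist look over the tray.

Run:
```python
from h import *
cm=ctrl.camera_model('top'); z=np.load('pics/top0.npz'); p,D=z['p'],z['d']
g=cv2.cvtColor(p,cv2.COLOR_RGB2GRAY)
m=np.zeros_like(g); m[110:230,230:345]=(g[110:230,230:345]>70)*255
# board edges: left, bottom, right sampled by gradient
def edge(a,b,inn,n=40,z=0.022):
    # search perpendicular subpixel transitions
    a=np.array(a,float);b=np.array(b,float);out=[]
    nrm=np.array(inn,float);nrm/=np.linalg.norm(nrm)
    s=np.arange(-7,7,.25)
    for t in np.linspace(.08,.92,n):
        q=a+(b-a)*t; P=q+s[:,None]*nrm
        val=cv2.remap(g.astype(np.float32),P[None,:,0].astype(np.float32),P[None,:,1].astype(np.float32),1)[0]
        k=np.argmax(np.diff(val)); out.append(q+(s[k]+.125)*nrm)
    out=np.array(out)
    vx,vy,x,y=cv2.fitLine(out.astype(np.float32),cv2.DIST_HUBER,0,.01,.01).ravel()
    return (vx,vy,x,y)
TL,TR,BR,BL=(250,129),(335,138),(322,221),(237,209)
L=edge(TL,BL,(1,.15)); R=edge(TR,BR,(-1,-.15)); B=edge(BL,BR,(.1,-1)); 
T=edge((251,129),(290,133),(-.1,1))
def X(l,m):
    A=np.array([[l[0],-m[0]],[l[1],-m[1]]]); t=np.linalg.solve(A,[m[2]-l[2],m[3]-l[3]]); return np.array([l[2]+t[0]*l[0],l[3]+t[0]*l[1]])
C=np.array([X(L,T),X(T,R),X(R,B),X(B,L)])
W=onplane(cm,C[:,0],C[:,1],.022); print(C.round(1)); print(W.round(4))
print([np.linalg.norm(W[i]-W[(i+1)%4]).round(4) for i in range(4)], W.mean(0))
ex=(W[0]-W[3]+W[1]-W[2]); print('yaw x',np.degrees(np.arctan2(ex[1],ex[0])))
ey=(W[0]-W[1]+W[3]-W[2]); print('yaw y',np.degrees(np.arctan2(ey[1],ey[0]))-90)
c=p[140:310,120:300]; cv2.imwrite('pics/crop3.png',cv2.resize(c,None,fx=3.5,fy=3.5,interpolation=cv2.INTER_CUBIC)[:,:,::-1])
# wrist look over tray
st=ctrl.state(); ctrl.move_to([0.42,-0.30,0.36],down(0.0)); st=ctrl.state(); print(st['t'],st['ee_pos'],st['eef_rot'],st['joint_pos'])
T_=wristT(st,ctrl.camera_model('wrist')); snap('wrist','w1'); np.save('pics/w1T.npy',T_)
```

```text
[[249.8 128.2]
 [334.7 143. ]
 [321.  221. ]
 [234.7 206.1]]
[[ 0.7535  0.1666  0.022 ]
 [ 0.7044 -0.0876  0.022 ]
 [ 0.4716 -0.0439  0.022 ]
 [ 0.5192  0.2096  0.022 ]]
[np.float64(0.2588), np.float64(0.2369), np.float64(0.258), np.float64(0.2382)] [0.61217979 0.06117855 0.022     ]
yaw x -10.520424107511976
yaw y -10.780546949390128
1.45 [ 0.4194732  -0.30040184  0.35918569] [-3.14094685e+00  1.04072205e-03  1.87988790e-03] [-7.89070859e-01  4.61668999e-03  1.45221256e+00 -3.97271786e-04
  1.68606464e+00  7.82342713e-01]
```

View pics/crop3.png

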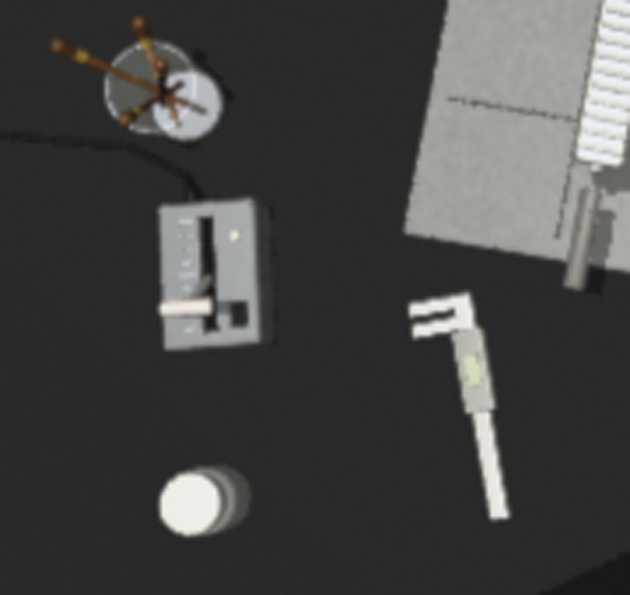

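View pics/w1.png

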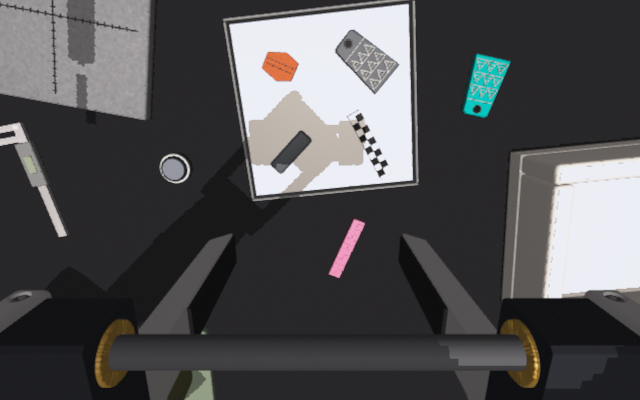

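The wrist view shows the plaque at (368,62) with its hole at (348,43), the chequer scale at (368,143), the whetstone at (291,152), and turquoise and pink bars outside the tray. Next I measure the plaque and scale.

```bash
cat > meas.py <<'E'
from h import *
def measure(f):
    cm=ctrl.camera_model('wrist'); z=np.load(f'pics/{f}.npz'); p=z['p']; T=np.load(f'pics/{f}T.npy')
    return cm,p,z['d'],T
E
python3 - <<'E'
from meas import *
cm,p,D,T=measure('w1'); g=cv2.cvtColor(p,cv2.COLOR_RGB2GRAY)
def blob(x0,y0,x1,y1,th,z,close):
    m=np.zeros_like(g); m[y0:y1,x0:x1]=(g[y0:y1,x0:x1]<th)*255
    m=cv2.morphologyEx(m,cv2.MORPH_CLOSE,np.ones((close,close)))
    c=max(cv2.findContours(m,0,2)[0],key=cv2.contourArea)[:,0]
    W=onplane(cm,c[:,0],c[:,1],z,T)[:,:2].astype(np.float32)
    r=cv2.minAreaRect(W*1000); print(c.min(0),c.max(0),'rect',r); print(cv2.boxPoints(r).round(1)); return W
W=blob(330,22,405,100,165,.024,7)
print('hole',onplane(cm,348,43,.024,T), 'depth', D[60,370], depthpt(cm,370,60,D[60,370],T))
m=g[35:52,338:358]; print(m)
W=blob(346,105,392,180,80,.022,9)
print('d',depthpt(cm,368,143,D[143,368],T))
cv2.imwrite('pics/c4.png',cv2.resize(p[15:190,320:410],None,fx=3.4,fy=3.4)[:,:,::-1])
# box / lever from top camera, cal
ct=ctrl.camera_model('top')
# board cross check from wrist
print('board corner w1',onplane(cm,146,119,.022,T),'cross',onplane(cm,53.5,21,.022,T))
# rays of top for grip ends z guess
E
```

```text
[335  30] [398  93] rect ((556.5007934570312, -367.5595397949219), (83.61395263671875, 50.56705093383789), 49.60493469238281)
[[ 510.2 -383. ]
 [ 548.7 -415.8]
 [ 602.8 -352.1]
 [ 564.3 -319.3]]
hole [ 0.5771398  -0.34298602  0.024     ] depth 0.47990128 [ 0.55546781 -0.37490468  0.02103445]
[[238 238 238 238 239 238 231 175  97 121 131 130 131 130 130 130 130 130
  130 125]
 [238 238 238 238 239 232 184  96 111 132 131 131 131 131 131 130 130 130
  130 130]
 [238 238 238 239 238 209 111 107 129 132 131 131 131 131 130 131 130 130
  130 130]
 [238 238 239 234 223 169  94 118 119 119 118 118 123 131 130 131 130 130
  130 130]
 [238 239 239 220 139  92 118 113  88  90  87  88 105 126 130 131 131 130
  130 130]
 [238 238 235 192  98 100 115 106  84  82  78  82  93 110 123 130 130 130
  130 130]
 [238 235 209 137 103 104  88  81  58  57  57  57  74  91 111 130 130 130
  131 130]
 [234 209 136  93 119 110  86  80  59  58  58  58  64  84 112 129 130 130
  130 130]
 [220 140  94 112 127 113  81  74  58  59  58  59  58  78 110 126 131 130
  130 124]
 [184 100 104 123 132 115  85  72  58  59 
[... 269 characters left out ...]
0 131 131 131 153
  182 166]
 [114 128 134 133 133 133 133 118 102 110 111 109 119 131 131 131 144 172
  173 141]
 [123 132 134 133 134 133 133 133 133 133 134 133 132 131 131 136 165 172
  140 131]
 [130 133 134 134 134 133 133 133 133 133 133 133 132 131 136 155 168 151
  130 131]
 [134 133 133 133 134 133 133 133 133 133 134 132 132 136 164 184 161 131
  131 131]]
[353 114] [386 175] rect ((435.3642883300781, -379.9803466796875), (97.27486419677734, 17.90468978881836), 29.806060791015625)
[[ 388.7 -396.4]
 [ 397.6 -411.9]
 [ 482.  -363.6]
 [ 473.1 -348. ]]
d [ 0.43876899 -0.37691929  0.02130816]
board corner w1 [ 0.47446263 -0.04674014  0.022     ] cross [0.6054788  0.06114291 0.022     ]
```

View pics/c4.png

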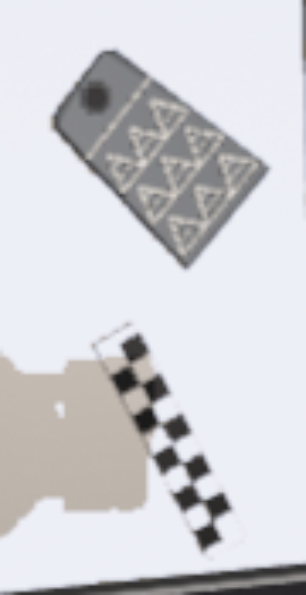

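Plaque: middle (0.5565, -0.3676), yaw 49.7°, rect 83.6 x 50.6 mm, and the hole 32 mm along its axis. These match the given sizes. Scale: middle (0.435, -0.380), yaw 29.8°. Next a wrist look at the lamp grip and control box.

Run:
```python
from h import *
ctrl.move_to([0.34,0.17,0.42],down(0.0)); st=ctrl.state(); print(st['t'],st['ee_pos'],st['joint_pos'])
T_=wristT(st,ctrl.camera_model('wrist')); snap('wrist','w2'); np.save('pics/w2T.npy',T_)
```

```text
3.25 [0.34040245 0.16948734 0.41971695] [ 2.33535304e-01 -3.03246523e-01  1.60000654e+00 -2.70066217e-04
  1.84532050e+00  1.80552106e+00]
```

View pics/w2.png

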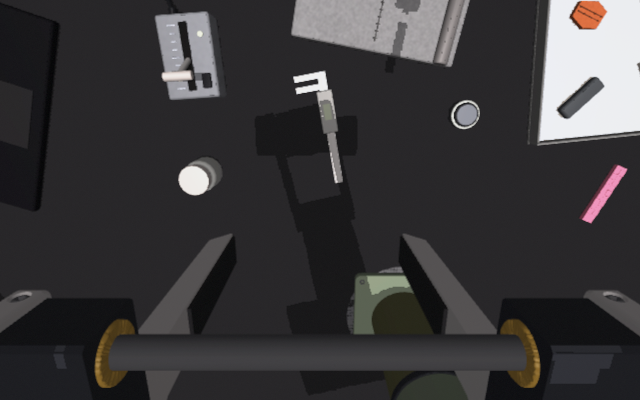

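The wrist view shows the box top with corners near (157,14), (209,11), (218,96) and (166,99), and the T-grip from (163,75) to (191,74). The jar is at (195,180), the calipers at (330,130), and the lamp grip at (452,30). I locate the box and lever across the two views.

Run:
```python
from meas import *
cm,p,D,T=measure('w2'); ct=ctrl.camera_model('top'); z=np.load('pics/top0.npz')
c=cv2.resize(p[0:110,145:235],None,fx=5,fy=5,interpolation=cv2.INTER_CUBIC); cv2.imwrite('pics/c5.png',c[:,:,::-1])
# T-grip: pale mask
hsv=cv2.cvtColor(p,cv2.COLOR_RGB2HSV).astype(int)
def pale(P,x0,y0,x1,y1):
    q=P[y0:y1,x0:x1].astype(int); m=((q[...,0]>190)&(q[...,0]-q[...,2]>8)); v,u=np.nonzero(m); r=cv2.minAreaRect(np.stack([u+x0,v+y0],1).astype(np.float32)); return len(u),u.mean()+x0,v.mean()+y0,r
w=pale(p,155,60,215,90); t=pale(z['p'],160,215,190,240); print(w);print(t)
def tri(a,b):
    (o1,d1),(o2,d2)=a,b; s=np.linalg.lstsq(np.stack([d1,-d2],1),o2-o1,rcond=None)[0]; A=o1+d1*s[0];B=o2+d2*s[1]; return (A+B)/2,np.linalg.norm(A-B)
print('Tgrip',tri(ray(cm,w[1],w[2],T),ray(ct,t[1],t[2])))
print('d',depthpt(cm,178,75,D[75,178],T))
# box top by wrist depth height
vv,uu=np.mgrid[0:110,145:235]; P=depthpt(cm,uu,vv,D[0:110,145:235],T)
m=((abs(P[...,2]-.05)<.006)).astype(np.uint8)*255; m=cv2.morphologyEx(m,cv2.MORPH_CLOSE,np.ones((15,15)))
k=max(cv2.findContours(m,0,2)[0],key=cv2.contourArea)[:,0]
W=onplane(cm,k[:,0]+145,k[:,1],.05,T)[:,:2].astype(np.float32)*1000; r=cv2.minAreaRect(W); print('box',r,cv2.boxPoints(r).round(1))
```

```text
(189, np.float64(176.28571428571428), np.float64(75.25396825396825), ((176.01556396484375, 75.24903106689453), (7.610151290893555, 28.070228576660156), 86.42366790771484))
(50, np.float64(172.22), np.float64(227.38), ((172.5, 227.5), (3.0, 13.0), 90.0))
Tgrip (array([0.45541565, 0.36512311, 0.09694088]), np.float64(0.0007219372338763318))
d [0.4555129  0.35913089 0.10589278]
box ((484.1012268066406, 361.5730285644531), (118.83162689208984, 79.58370208740234), 3.716006278991699) [[422.2 397.4]
 [427.4 318. ]
 [546.  325.7]
 [540.8 405.1]]
```

View pics/c5.png

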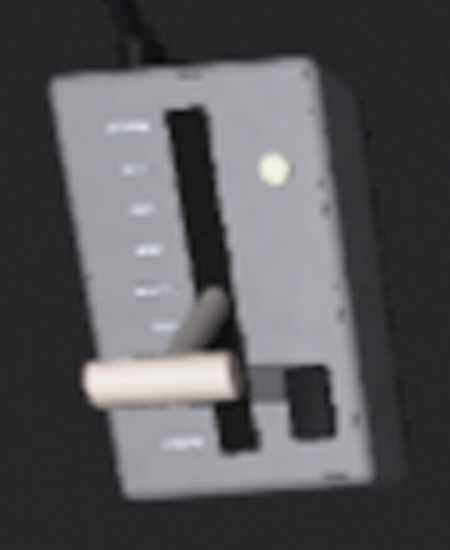

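Box: 118.8 x 79.6 mm at (0.484, 0.3616), yaw 3.7°. The T-grip is 28 mm behind the pivot, so the joint is at about 0.17, within its starting range. The lamp arm is at about 1.82 rad, where height and y agree. Now I swing the lamp.

```bash
cat >> h.py <<'E'
C=np.array([.612,.061]); YR=np.radians(-10.65)
def rig(x,y,z): 
    c,s=np.cos(YR),np.sin(YR); return np.array([C[0]+c*x-s*y,C[1]+s*x+c*y,z])
def unrig(w):
    c,s=np.cos(YR),np.sin(YR); d=np.asarray(w)[:2]-C; return np.array([c*d[0]+s*d[1],-s*d[0]+c*d[1],w[2]])
E
python3 - <<'E'
from h import *
o=down(YR); off=.014
def g(a): return rig(-.115,.2*np.cos(a),.03+.2*np.sin(a)-off)
P=g(1.82); ctrl.grip(.07,25)
ctrl.move_to(P+[0,0,.09],o); ctrl.movel(P,vel=.12)
st=ctrl.state(); print(st['t'],st['ee_pos'],st['force'])
T_=wristT(st,ctrl.camera_model('wrist')); snap('wrist','w3')
ctrl.grip(0.0,25); st=ctrl.state(); print(st['t'],st['gripper_width'],st['force'],unrig(st['ee_pos']))
E
```

```text
5.7083 [0.49059687 0.03388914 0.21090972] [ 1.59271892 -0.38035753  0.15672138]
6.6583 0.014032956587435832 [ 2.82656067  5.04363762 -4.11336111] [-0.11511859 -0.0482758   0.20931636]
```

View pics/w3.png

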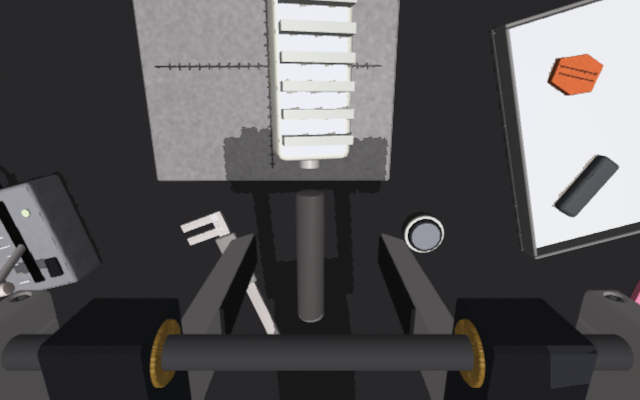

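The lamp grip is centred between the fingers at (310,250), and the closed width of 14 mm matches the 15 mm grip. I swing along the arc.

Run:
```python
from h import *
off=.014
def g(a): return rig(-.115,.2*np.cos(a),.03+.2*np.sin(a)-off)
for a in np.linspace(1.82,.524,9)[1:]:
    ctrl.movel(g(a),vel=.13); st=ctrl.state(); e=unrig(st['ee_pos']); print(round(st['t'],2),round(a,3),np.round(np.arctan2(e[2]+off-.03,e[1]),3),np.round(st['force'],1),round(st['gripper_width'],4))
```

```text
7.06 1.658 1.66 [-1.5 -0.4  0.5] 0.0144
7.46 1.496 1.494 [-0.   1.8  1.9] 0.014
7.86 1.334 1.329 [-0.2  2.7  1.6] 0.0146
8.26 1.172 1.167 [ 3.   2.6 -2.5] 0.0143
8.66 1.01 1.005 [ 4.7  1.6 -6.1] 0.0141
9.06 0.848 0.843 [ 5.8  1.2 -5.7] 0.0144
9.46 0.686 0.679 [ 5.6 -0.8 -5.9] 0.0142
9.86 0.524 0.515 [ 6.6 -0.6 -6.7] 0.0142
```

Run:
```python
from h import *
ctrl.grip(.045,25); e=np.array(ctrl.state()['ee_pos']); ctrl.movel(e+[0,0,.13],vel=.2)
st=ctrl.state(); T_=wristT(st,ctrl.camera_model('wrist')); snap('wrist','w4'); np.save('pics/w4T.npy',T_)
yb=np.radians(3.7); B=np.array([.484,.3616])
def L(a,off=.014):
    x=.068*np.sin(a-.6); return np.array([B[0]+np.cos(yb)*x,B[1]+np.sin(yb)*x,.04+.068*np.cos(a-.6)-off])
o=down(yb+np.pi/2)
P=L(.17); ctrl.move_to(P+[0,0,.10],o); st=ctrl.state(); print(st['t'],st['joint_pos'])
T_=wristT(st,ctrl.camera_model('wrist')); snap('wrist','w5'); np.save('pics/w5T.npy',T_)
```

```text
12.8 [ 5.18966161e-01  2.33385528e-01  1.54735702e+00 -1.28423247e-04
  1.36157871e+00  4.55294396e-01]
```

View pics/w4.png

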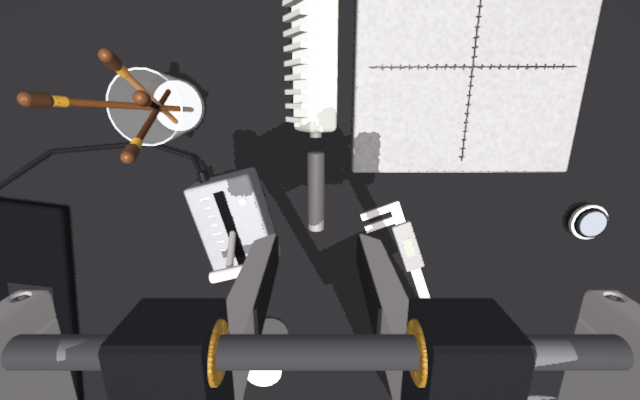

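View pics/w5.png

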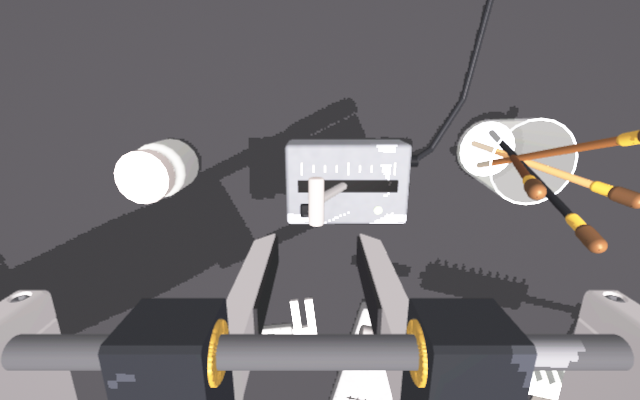

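The lamp now stands at the control-box side at (315,70), and the board cross is visible at (474,67). The T-grip, at (316,200), lines up between the fingers. I lower and move the lever.

Run:
```python
from h import *
yb=np.radians(3.7); B=np.array([.484,.3616])
def L(a,off=.014):
    x=.068*np.sin(a-.6); return np.array([B[0]+np.cos(yb)*x,B[1]+np.sin(yb)*x,.04+.068*np.cos(a-.6)-off])
ctrl.movel(L(.17),vel=.12); ctrl.grip(0,20); st=ctrl.state(); print(st['gripper_width'],st['force'],st['ee_pos'],L(.17))
for a in np.linspace(.17,.6,4)[1:]:
    ctrl.movel(L(a),vel=.08); st=ctrl.state(); print(st['t'],st['ee_pos']-L(a),st['force'].round(1))
ctrl.grip(.045); e=np.array(st['ee_pos']); ctrl.movel([e[0],e[1],.22],vel=.2)
# board view
st=ctrl.state(); T_=wristT(st,ctrl.camera_model('wrist')); snap('wrist','w6'); np.save('pics/w6T.npy',T_)
ctrl.move_to(rig(-.16,-.0,.42),down(YR)); st=ctrl.state(); T_=wristT(st,ctrl.camera_model('wrist')); snap('wrist','w7'); np.save('pics/w7T.npy',T_); print(ctrl.state()['t'])
snap('top','top1'); snap('scene','scene1')
```

```text
0.015320530419644506 [-0.02527942 -0.16976872  2.48204732] [0.45612404 0.35992963 0.08833206] [0.45571187 0.35977069 0.08780967]
14.7083 [0.0009405  0.00018588 0.0021134 ] [-2.9 -2.5  9.5]
14.9833 [3.59266253e-05 9.23787731e-05 1.58046350e-03] [-3.7 -1.9  8.4]
15.2583 [1.18544876e-04 8.02180845e-05 1.17558209e-03] [-2.1 -1.3  6. ]
18.1
```

View pics/w6.png

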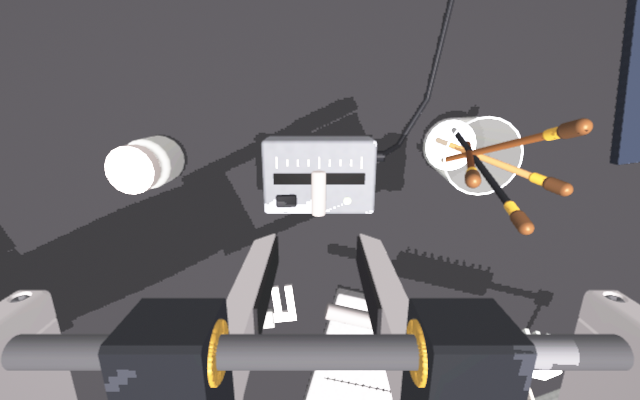

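View pics/w7.png

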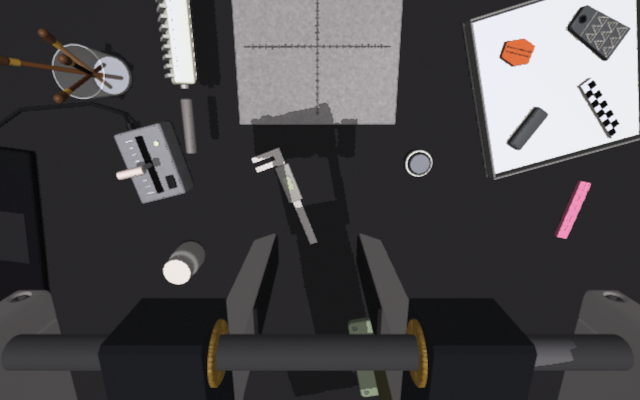

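The lever stands at the middle long tick (319,162). The lamp is down beside the board, and the cross is at (317,46). I measure the cross from the wrist and top views.

Run:
```python
from meas import *
cm,p,D,T=measure('w7'); ct=ctrl.camera_model('top'); t=np.load('pics/top1.npz')['p']
g=cv2.cvtColor(p,cv2.COLOR_RGB2GRAY)
print('cross w7',onplane(cm,317.5,46,.022,T),depthpt(cm,317.5,46,D[46,317],T))
a=onplane(cm,np.array([319,317.]),np.array([4,100.]),.022,T); d=a[0]-a[1]; print('yaw from line',np.degrees(np.arctan2(d[1],d[0])))
print('near edge mid',onplane(cm,316,124,.022,T), 'expected', rig(-.12,0,.022))
cv2.imwrite('pics/c7.png',cv2.resize(p[0:130,225:410],None,fx=4,fy=4)[:,:,::-1])
cv2.imwrite('pics/c8.png',cv2.resize(t[90:240,180:350],None,fx=4,fy=4)[:,:,::-1])
```

```text
cross w7 [0.61350801 0.06077371 0.022     ] [0.6136034  0.06075447 0.02128045]
yaw from line -11.839048998859171
near edge mid [0.49706587 0.08503482 0.022     ] expected [0.49406707 0.08317709 0.022     ]
```

View pics/c7.png

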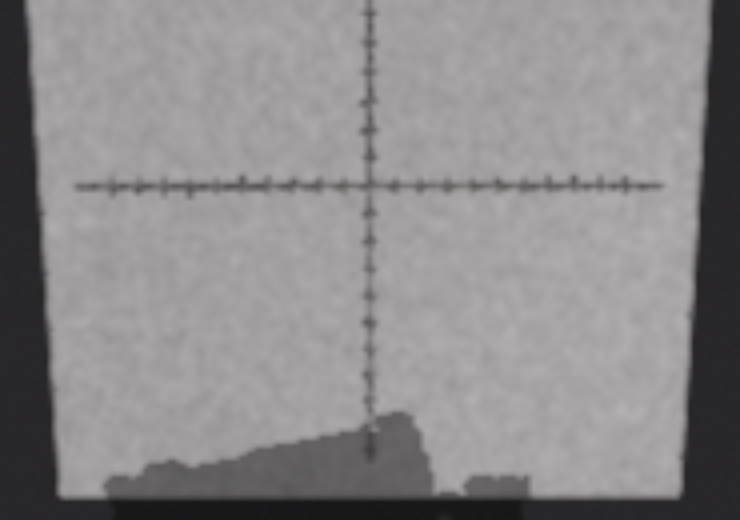

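View pics/c8.png

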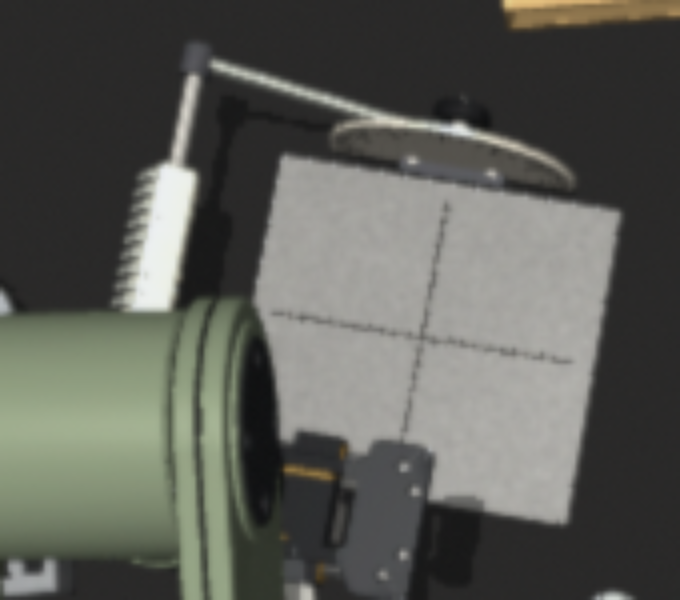

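View pics/scene1.png

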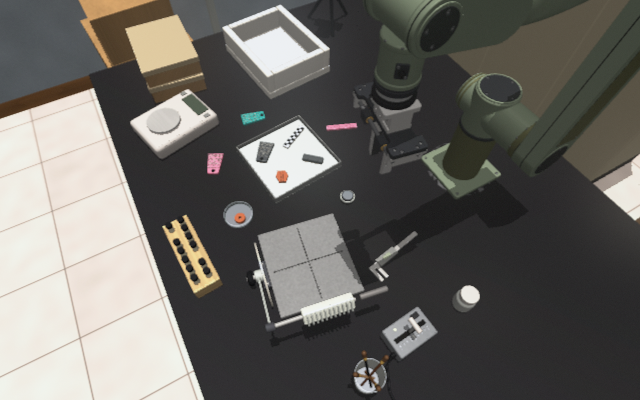

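The cross is at (0.613, 0.061) and its height from depth is 21 mm, as it should be. Now I pick up the plaque.

Run:
```python
from meas import *
cm,p,D,T=measure('w1'); print('wall',onplane(cm,413,20,.03,T),onplane(cm,415,90,.03,T))
ya=np.radians(49.7); P=np.array([.5565,-.3676,0]); o=down(ya)
ctrl.grip(.066,20); ctrl.move_to(P+[0,0,.10],o)
print(ctrl.movel(P+[0,0,.0165],vel=.08,until_force=6)); st=ctrl.state(); print(st['t'],st['ee_pos'],st['force'])
ctrl.grip(0,20); st=ctrl.state(); print(st['gripper_width'],st['force'])
e=np.array(st['ee_pos']); ctrl.movel(e+[0,0,.006],vel=.05); print(ctrl.state()['gripper_width'])
ctrl.movel(e+[0,0,.12],vel=.15)
st=ctrl.state(); T_=wristT(st,cm); snap('wrist','w8'); snap('scene','scene2'); print(st['t'],st['gripper_width'])
```

```text
wall [ 0.60464557 -0.42937684  0.03      ] [ 0.51480057 -0.43937278  0.03      ]
False
21.975 [ 0.5570807  -0.36809773  0.01735156] [-1.20015617 -1.00367585  0.95397918]
0.044346287530265774 [-0.27836111  0.44901398  1.36403177]
0.044294185292976906
23.6333 0.04459538416822548
```

View pics/w8.png

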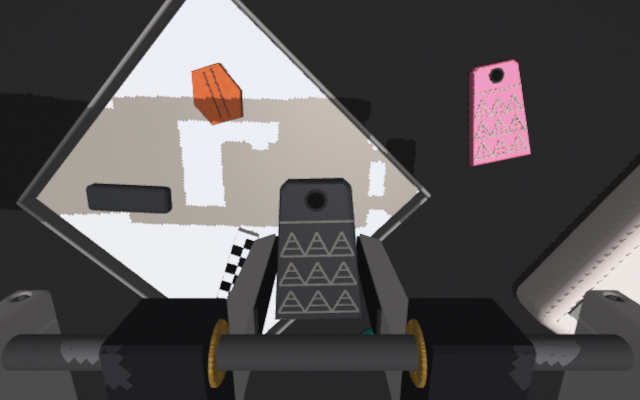

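View pics/scene2.png

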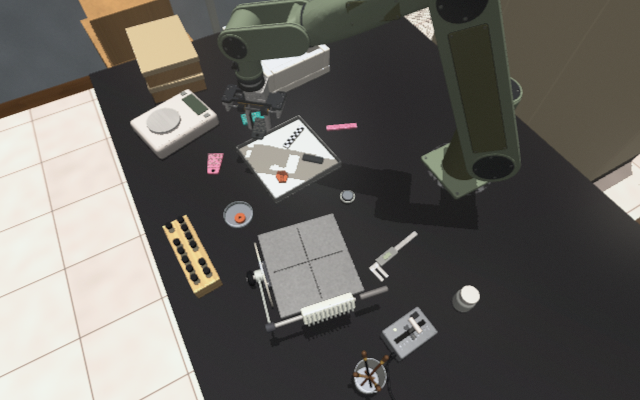

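The plaque is held by its middle, face up, with the hole straight ahead at (316,200) and the whetstone and sherd undisturbed. I carry it to the cross.

Run:
```python
from h import *
P=np.array([.613,.061,0]); o=down(YR)
ctrl.move_to(P+[0,0,.14],o); print(ctrl.state()['gripper_width'])
ctrl.movel(P+[0,0,.034],vel=.1)
h=ctrl.movel(P+[0,0,.0235],vel=.03,until_force=3); st=ctrl.state(); print(h,st['t'],st['ee_pos'],st['force'],st['gripper_width'])
ctrl.grip(.062,20); e=np.array(ctrl.state()['ee_pos']); ctrl.movel(e+[0,0,.05],vel=.06); ctrl.movel(e+[-.1,.02,.2],vel=.25)
st=ctrl.state(); cm=ctrl.camera_model('wrist'); np.save('pics/w9T.npy',wristT(st,cm)); snap('wrist','w9'); print(st['t'])
```

```text
0.04434687841062936
True 26.9083 [0.61354209 0.0610095  0.02422341] [0.75379574 0.01462893 2.96850313] 0.0448004821610498
29.25
```

View pics/w9.png

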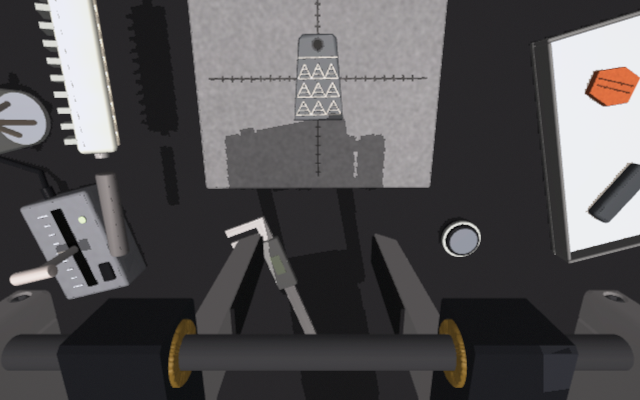

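The plaque lies on the cross (centre about (318,78)), aligned, with its hole towards the protractor. Now the scale.

Run:
```python
from h import *
cm=ctrl.camera_model('wrist'); P=np.array([.436,-.380,0]); o=down(np.radians(29.8))
ctrl.grip(.045,15); ctrl.move_to(P+[0,0,.12],o)
print(ctrl.movel(P+[0,0,.0155],vel=.08,until_force=6)); st=ctrl.state(); print(st['t'],st['ee_pos'],st['force'])
ctrl.grip(0,15); st=ctrl.state(); print(st['gripper_width'],st['force'])
e=np.array(st['ee_pos']); ctrl.movel(e+[0,0,.12],vel=.12)
st=ctrl.state(); np.save('pics/w10T.npy',wristT(st,cm)); snap('wrist','w10'); print(st['t'],st['gripper_width'])
```

```text
False
32.9917 [ 0.43642914 -0.38047655  0.01617161] [0.20783749 0.10889251 1.18165835]
0.0197920719956005 [-0.20414548  0.21279019  1.64142683]
34.6583 0.019758936617172644
```

View pics/w10.png

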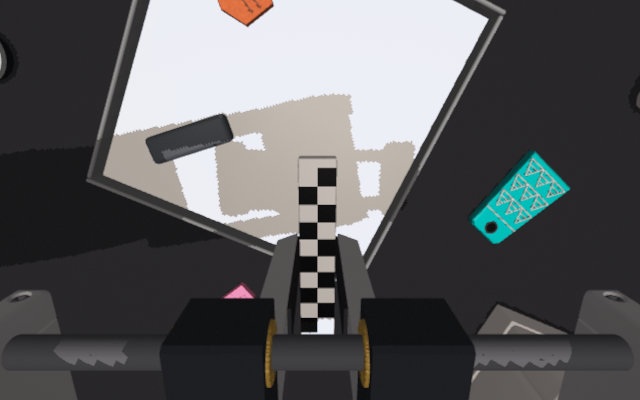

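The chequered scale is held by its middle and aligned, with its far end at (317,158) and a width of 19.8 mm. I place it on the -y side.

Run:
```python
from h import *
import h
h.C=np.array([.613,.061]); cm=ctrl.camera_model('wrist'); P=rig(0,-.064,0); o=down(YR)
ctrl.move_to(P+[0,0,.14],o); ctrl.movel(P+[0,0,.033],vel=.1)
hit=ctrl.movel(P+[0,0,.0225],vel=.03,until_force=3); st=ctrl.state(); print(hit,st['t'],st['ee_pos'],st['force'],st['gripper_width'])
ctrl.grip(.034,15); e=np.array(ctrl.state()['ee_pos']); ctrl.movel(e+[0,0,.06],vel=.08); ctrl.movel(rig(-.15,-.02,.32),vel=.25)
st=ctrl.state(); np.save('pics/w11T.npy',wristT(st,cm)); snap('wrist','w11'); snap('top','top2'); snap('scene','scene3'); print(st['t'])
```

```text
True 37.825 [ 0.60159428 -0.00195743  0.02330437] [-0.37387086 -0.16096606  3.79189592] 0.019831242079860055
40.4667
```

View pics/w11.png

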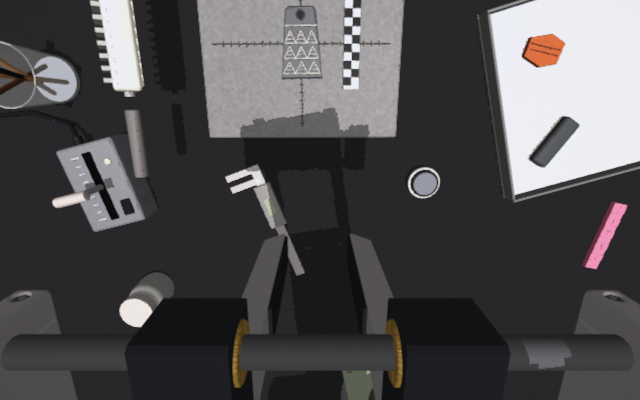

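View pics/scene3.png

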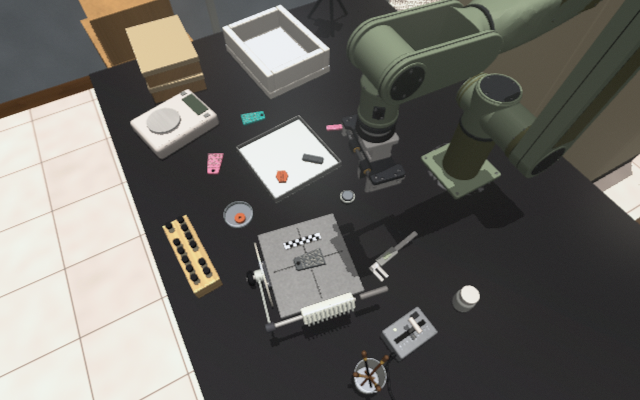

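Everything is in place: plaque at (301,43) and scale at (352,43), parallel and about level. I check the numbers, including the lamp angle from depth.

Run:
```python
from meas import *
import h
h.C=np.array([.613,.061])
cm,p,D,T=measure('w11')
f=lambda u,v,z:(unrig(onplane(cm,u,v,z,T))*1000).round(1)
print('hole',f(300,15,.032),'broad end corners',f(282,77,.032),f(321,78,.032),'scale near corners',f(344,89,.030),f(358,89,.030), 'scale edges further',f(345,5,.03),f(360,5,.03))
# lamp grip: tube centre, depth
for u,v in((136,125),(138,145),(139,165)):
    w=depthpt(cm,u,v,D[v,u],T); r=unrig(w); print('lamp grip',r.round(4))
cs=ctrl.camera_model('scene'); z=np.load('pics/scene3.npz'); d=z['d']
for u,v in((375,292),(370,294)): print('scene grip',unrig(depthpt(cs,u,v,d[v,u])).round(4))
# scale in scene view: ends
for n,(u,v) in dict(s1=(283.5,244),s2=(320.5,237)).items(): print(n,(unrig(onplane(cs,u,v,.03))*1000).round(1))
q=cv2.resize(z['p'][200:340,230:450],None,fx=3.5,fy=3.5,interpolation=cv2.INTER_CUBIC); cv2.imwrite('pics/c12.png',q[:,:,::-1])
```

```text
hole [31.2  0.3 32. ] broad end corners [-40.5  24.6  32. ] [-41.8 -25.7  32. ] scale near corners [-55.2 -55.8  30. ] [-55.2 -74.1  30. ] scale edges further [ 42.6 -54.9  30. ] [ 42.6 -73.2  30. ]
lamp grip [-0.0933  0.1684  0.1347]
lamp grip [-0.1141  0.1695  0.1347]
lamp grip [-0.1355  0.1716  0.1349]
scene grip [-0.1159  0.1755  0.1349]
scene grip [-0.1026  0.1761  0.134 ]
s1 [ 55.5 -69.7  30. ]
s2 [-54.2 -57.3  30. ]
```

View pics/c12.png

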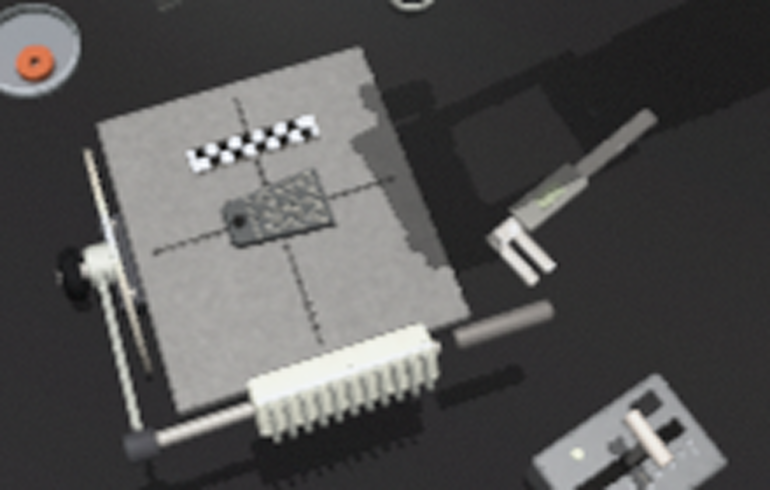

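Run:
```python
from h import *
print(ctrl.state()['t'],ctrl.finish_job())
```

```text
the job is handed in; nothing more can be done
40.6167 None
```

The job is handed in at 40.6 s of the 72 s allowed, with all parts set up as asked. `finish_job` reports no verdict, so what follows is from my own last checks.

- **Lamp:** I pinched the grip and swung the arm from about 1.82 rad down on the control-box side. It now stands at about 29–30°: 0.507 rad from the grip's height in the last wrist picture, 0.515 rad from the arm's pose as the swing ended.
- **Dimmer:** the lever is straight up, level with the middle long tick.
- **Plaque:** it lies face up within about 2 mm of the cross and within about 1–2° of the centre line. The hole is at rig (31, 0) mm, towards the protractor.
- **Photo scale:** it is flat on the side away from the lamp, its middle about 64 mm from the plaque's centre line and level with it to a few mm. That leaves about 3 cm of bare board.
- **Bystanders:** none looked moved in the last pictures; I did not measure them. The arm was clear of everything when I handed in.

**One disagreement:** in the last checks, rough hand-picked pixels in the coarse scene view made the scale about 6° off parallel. The close wrist view gave about 0.5°, and I trust that one. Either is within the 10° limit.

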